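Find the steel-cored specimen and bed it in the dry-block heater

ROBOT

A 6-joint arm with a two-finger parallel gripper is mounted at the origin on the work surface. World frame = base frame: x ahead of the robot, y to its left, z up, the work surface at z = 0. Lengths are in m, angles in degrees, forces in N, time in s.
With the tool pointing down it reaches from about 0.35 to 0.875 m from the base axis. Payload 4.2 kg.
Tool frame: the origin (TCP) lies on the front face of the gripper's body, between the roots of the fingers; the fingertips stand 70 mm ahead of it and the grasp point (between the pads) lies 51 mm ahead of it (r.nose_length is the distance from the TCP to the fingertips, in m); z points along the fingers, y is the direction in which the jaws open and shut (so a half turn about z gives the same grasp; the last joint's range is limited). The gripper opens to 87 mm and grips with 3 to 60 N. Pads are 19 mm wide; open, the fingers measure 117 mm over their backs; the gripper's body (75 mm by 190 mm) begins 51 mm behind the grasp point.
Start: joints at [-58.751, 22.042, 0.453, 0, -68.411, -14.817], TCP at [0.177, -0.599, 0.292] pointing down, gripper open.
Joint ranges: [-179.83, 179.83], [-69.29, 118.12], [-61.27, 80.66], [-181.25, 117.63], [-171.15, -9.14], [-177.46, 177.46]. Speed limits (degrees/s): [159.86, 159.86, 180, 180, 180, 180].

INTERFACE

Orientations are given as a 3x3 rotation matrix whose columns are the frame's x, y, z axes.
In Python, from station import telemetry, capture, order, r gives the robot as it stands.
- The arm moves only by the tool drive_tool, never from a script. Its argument "series" is a list of rows, each a list of 4 numbers: the shift along the tool's x, y, z as a fraction of full scale, then the turn about the tool's z as a fraction of full scale. In form: [[dx, dy, dz, turn], ...]. A call has 1 to 10 rows; each row is the pose to reach, as a shift and turn from the pose commanded when the call began, along the tool's axes at that moment; what a row does not reach only later rows make up. Full scale, the value 1, is 0.12 m for a shift and 2 rad for a turn. A row lasts 1/8 s, in which the tool goes at most 62.5 mm and 10.7 degrees, less where a joint would pass 70% of its speed; a pose out of reach is approached as far as the arm can. A call with a number of a shift or a turn outside -1 to 1 is refused whole. A call with a gripper value outside its range is refused whole. "fingers" is the finger opening in mm, from 0 to 87, set as the call begins (left out, the last holds). The fingers move at their own pace and stop on an object; the grip force is fixed at half the most. Time passes only in rows, so rows that repeat a pose let the fingers close. It gives the time, the measured TCP pose, the force and the opening at its end, in the units of the state.
- telemetry.sense(): the state, without advancing time (a new reading comes with each control period).
- capture(name): name is "scene" or "top"; returns a dict with "color" (480x640x3 uint8, blue, green, red), "fx", "fy", "cx", "cy" (pixels), "eye" and "attitude" of the camera in the world. Camera axes: x right, y up, looking along -z (the intrinsics and any distortion apply to the point x, -y, -z); pixel columns grow to the right and rows downward; lengths in m; the calibration is good to about 2 mm. A picture is of the moment at which its call begins. There is no depth.
- order.finish_job(): hands the job in, once; it reports no verdict.
The state is a dict: "time_s": time; "joints": joint angles; "joint_velocities": joint speeds; "effort": joint torques, N m; "tcp_pos": TCP position; "ee_rot": TCP orientation; "wrist_force": force on the tool from outside, world axes, zero at the start; "moment": the same for the moment, N m; "gripper_width": opening from 0.0 (shut) to 1.0 (fully open).
Only numpy, scipy, OpenCV 4.12 (cv2) and the standard library are available. Lean on these libraries where they do the work, as an engineer would, in place of code of your own. Each camera call takes 0.05 s, during which the arm holds its last target. There are 200 camera calls.

TASK

The four red specimen blocks on the lab bench look alike, but one has a steel core and is more than twice as heavy as the others. Find the heavy one (only its weight in the hand gives it away) and work it into the tight rectangular well of the dry-block heater until it sits flat and fully home, then let go. Leave the other three standing upright on the bench, and do not disturb the wash bottle, the beaker or the amber jar.

Things in the scene. Friction and masses are not known exactly. Their poses are not given: they have to be found in the camera images.
- block_a_mid (a point): Block A; one of four outwardly identical coral-red rectangular blocks, 60 x 40 x 55 mm (x, y, z), standing on the bench; the point is its centre, half-way up, x along the 60 mm side, z up. A round core is sealed inside, free to shift by about 0.5 mm: one of the four blocks has a steel core and weighs 0.32 to 0.43 kg in all, the other three have a light core and weigh 0.12 to 0.16 kg. Nothing visible tells which, and it changes from start to start
- block_b_mid (a point): Block B; one of four outwardly identical coral-red rectangular blocks, 60 x 40 x 55 mm (x, y, z), standing on the bench; the point is its centre, half-way up, x along the 60 mm side, z up. A round core is sealed inside, free to shift by about 0.5 mm: one of the four blocks has a steel core and weighs 0.32 to 0.43 kg in all, the other three have a light core and weigh 0.12 to 0.16 kg. Nothing visible tells which, and it changes from start to start
- block_c_mid (a point): Block C; one of four outwardly identical coral-red rectangular blocks, 60 x 40 x 55 mm (x, y, z), standing on the bench; the point is its centre, half-way up, x along the 60 mm side, z up. A round core is sealed inside, free to shift by about 0.5 mm: one of the four blocks has a steel core and weighs 0.32 to 0.43 kg in all, the other three have a light core and weigh 0.12 to 0.16 kg. Nothing visible tells which, and it changes from start to start
- block_d_mid (a point): Block D; one of four outwardly identical coral-red rectangular blocks, 60 x 40 x 55 mm (x, y, z), standing on the bench; the point is its centre, half-way up, x along the 60 mm side, z up. A round core is sealed inside, free to shift by about 0.5 mm: one of the four blocks has a steel core and weighs 0.32 to 0.43 kg in all, the other three have a light core and weigh 0.12 to 0.16 kg. Nothing visible tells which, and it changes from start to start
- well (a point): Centre of the mouth of the heater's well, 74 mm above the bench: x along the well's long side, y along its short side, z up. The well is a rectangular pocket, 61.5 x 41.5 mm and 18 mm deep with a flat floor and a 1 mm chamfer round the mouth, sunk in an aluminium plate 100 x 80 mm (x, y) that forms the top of the heater. A block goes in upright, its 60 mm side along the well's x, either way round, and then stands 37 mm out of it, its centre 9.5 mm above the mouth.
- heater: Compact dry-block heater, fixed to the bench: a white box 150 x 130 mm (x, y), its top 48 mm above the bench, bearing the 26 mm high aluminium plate with the well in its middle. Origin at the centre of its underside, straight below the well, with the same axes.
- washbottle_mid (a point): White wash bottle with a yellow cap and a bent spout that reaches 60 mm out along its x; body 64 mm across, 135 mm high, 200 mm with the spout; the point is on its axis, 67 mm up. To be left alone.
- beaker_mid (a point): Clear glass beaker, 70 mm across, 90 mm high; the point is its centre, half-way up. To be left alone.
- jar_mid (a point): Amber glass jar with a black lid, 56 mm across, 75 mm high; the point is its centre, half-way up. To be left alone.

How it is judged:
By the outcome, as a careful person would: the job done as asked, in the order asked, and still so for the second after the job is handed in, with the robot touching nothing.
It also fails if it takes over 72 s, if anything falls off the work surface, if the arm or the gripper's body presses on something with over 40 N, if the wrist force passes 120 N, or if a joint passes its speed limit or range.

## Working session

There is one attempt and no reset: what is moved stays moved. The work goes in short steps, Python scripts to look and compute and a tool call to move; the robot and the scene stay as the last step left them, time stands still between calls to the robot, and variables do not carry over. Pictures are saved under pics/ and viewed, about 8 in all and at most 12, crops included, and the job is handed in when it is done.

Besides the shell and the picture viewer there is one more tool, called after "Emit:" in YAML: its name, and indented under it one key for each argument. drive_tool: Moves the arm, as the interface text tells. Shift numbers are shares of 0.12 m and turn numbers shares of 2 rad, none past 1 either way. Its arguments: {"type":"object","properties":{"series":{"type":"array","items":{"type":"array","items":{"type":"number","minimum":-1,"maximum":1}}},"fingers":{"type":"number"}},"required":["series"]}

```bash
ls; mkdir -p pics
python3 - <<'E'
from station import telemetry, capture, order, r
import cv2, numpy as np
s=telemetry.sense(); print(s)
for n in("scene","top"):
    c=capture(n); cv2.imwrite(f"pics/{n}0.png",c["color"]); print(n,{k:c[k] for k in c if k!="color"})
E
```

```text
pics
{'time_s': 0.0, 'joints': array([-5.87516014e+01,  2.20904493e+01,  3.78763795e-01, -2.79841659e-02,
       -6.84096152e+01, -1.48159347e+01]), 'joint_velocities': array([ 0.07013485, -0.05834117,  0.06214651, -0.01744699,  0.00969219,
       -0.01195061]), 'effort': array([ 6.96648949e-04, -3.90667605e+01,  1.87404692e+01,  4.21966821e+00,
        1.09237616e-02, -1.97610625e-04]), 'tcp_pos': array([ 0.17668936, -0.59903467,  0.29115838]), 'ee_rot': array([[-9.59204770e-01, -2.82711346e-01, -7.09957766e-04],
       [-2.82712219e-01,  9.59202594e-01,  2.04551446e-03],
       [ 1.02703185e-04,  2.16278096e-03, -9.99997656e-01]]), 'wrist_force': array([-1.22812568, -0.07766871, -0.21616724]), 'moment': array([ 0.02293957, -0.03253382, -0.04255364]), 'gripper_width': 0.9984738318558883}
scene {'fx': 486.845537490982, 'fy': 486.845537490982, 'cx': 326.1342769628856, 'cy': 241.28739917454394, 'eye': array([1.07748368, 0.22678299, 0.85087965]), 'attitude': array([[-0.45190593, -0.72806743,  0.51545983],
       [ 0.89196654, -0.37739716,  0.24893188],
       [ 0.01329389,  0.57226671,  0.8199598 ]])}
top {'fx': 444.2472785008124, 'fy': 444.2472785008124, 'cx': 325.07410467417907, 'cy': 240.7540745566105, 'eye': array([0.45035171, 0.00389938, 0.97103546]), 'attitude': array([[-0.00786237,  0.98697561, -0.1606777 ],
       [-0.99970586, -0.00407154,  0.0239084 ],
       [ 0.0229428 ,  0.16081842,  0.98671732]])}
```

View pics/scene0.png

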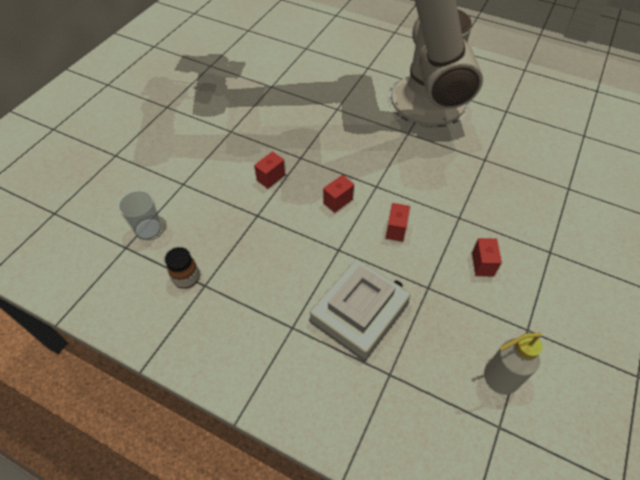

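View pics/top0.png

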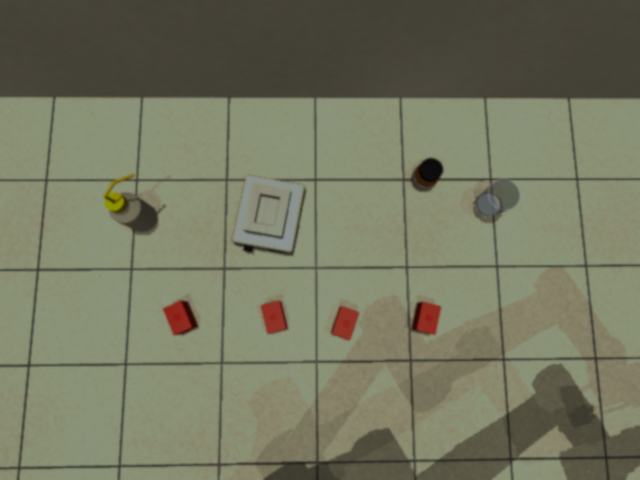

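The scene view shows four red blocks at about (270,170), (339,193), (398,222) and (487,257), with the heater at (360,305). The top view puts the blocks at (180,318), (274,317), (345,323) and (428,318), and the well at (268,209). The jar, beaker and bottle are clear of the blocks.

```bash
cat > h.py <<'E'
import cv2, numpy as np
from station import telemetry, capture, order, r
def cast(c,uv,z):
    uv=np.atleast_2d(uv).astype(float)
    d=np.c_[(uv[:,0]-c["cx"])/c["fx"],-(uv[:,1]-c["cy"])/c["fy"],-np.ones(len(uv))]@c["attitude"].T
    return c["eye"]+d*((z-c["eye"][2])/d[:,2])[:,None]
def proj(c,P):
    q=(np.atleast_2d(P)-c["eye"])@c["attitude"]
    return np.c_[c["cx"]+c["fx"]*q[:,0]/-q[:,2],c["cy"]+c["fy"]*q[:,1]/q[:,2]]
def rect(c,mask,z):
    """largest blob of the mask -> min-area rectangle on plane z: centre, long, short, yaw of long side"""
    cs=cv2.findContours(mask,cv2.RETR_EXTERNAL,cv2.CHAIN_APPROX_NONE)[0]
    out=[]
    for k in cs:
        if cv2.contourArea(k)<150: continue
        P=cast(c,k[:,0],z)[:,:2]*1000
        (x,y),(w,h),a=cv2.minAreaRect(P.astype(np.float32))
        if w<h: w,h,a=h,w,a+90
        M=cv2.moments(k); g=cast(c,[M["m10"]/M["m00"],M["m01"]/M["m00"]],z)[0]*1000
        out.append((np.round([x,y,w,h,(a+90)%180-90],1),np.round(g[:2],1)))
    return out
def up(img,u0,v0,u1,v1,s): return cv2.resize(img[v0:v1,u0:u1],None,fx=s,fy=s,interpolation=cv2.INTER_CUBIC)
E
python3 - <<'E'
from h import *
for n in("top","scene"):
    c=capture(n); I=c["color"]; hsv=cv2.cvtColor(I,cv2.COLOR_BGR2HSV)
    red=((hsv[...,0]<12)|(hsv[...,0]>168))&(hsv[...,1]>150)&(hsv[...,2]>60)
    V=hsv[...,2]; print(n,np.histogram(V[red],bins=range(60,256,15)))
    for t in(120,140,160,175): 
        print(t,rect(c,((red&(V>t))*255).astype(np.uint8),.055))
a=up(capture("top")["color"],225,165,315,260,4)
b=up(capture("scene")["color"],305,255,415,360,4)
h=max(a.shape[0],b.shape[0]); P=np.zeros((h,800,3),np.uint8); P[:a.shape[0],:a.shape[1]]=a; P[:b.shape[0],360:360+b.shape[1]]=b[:, :440]
cv2.imwrite("pics/heat.png",P)
E
```

```text
top (array([  39,   38,   57,   76,  165, 1931,    0,    0,    0,    0,    0,
          0,    0]), array([ 60,  75,  90, 105, 120, 135, 150, 165, 180, 195, 210, 225, 240,
       255]))
120 [(array([430.8, -57.7,  57.8,  37.1, -20.2]), array([430.7, -57.5])), (array([ 439.2, -228.4,   58.2,   36.7,  -14.4]), array([ 438.9, -228.4])), (array([443.8,  88.7,  58. ,  36.7,  13.9]), array([443.7,  88.7])), (array([443.9, 282.1,  57.5,  36.8,  24.7]), array([443.8, 282.1]))]
140 [(array([431.1, -58.2,  52.3,  32.3, -20.4]), array([431.1, -58. ])), (array([ 439.5, -229.5,   53.7,   34.2,  -13.5]), array([ 438.8, -229.4])), (array([443.5,  89.8,  52.6,  33.6,  14.6]), array([443.4,  89.1])), (array([444.1, 283.6,  53. ,  33.9,  24.2]), array([443.9, 283.4]))]
160 []
175 []
scene (array([ 226,  961,   70,   58,   48,  243, 1139,    0,    0,    0,    0,
          0,    0]), array([ 60,  75,  90, 105, 120, 135, 150, 165, 180, 195, 210, 225, 240,
       255]))
120 [(array([448.5, 280.8,  56.2,  36.2,  24.8]), array([449. , 281.2])), (array([448.4,  88.8,  56. ,  34.5,  14.3]), array([449. ,  88.9])), (array([434.4, -56.4,  58.6,  36.9, -19.7]), array([435.7, -56.8])), (array([ 444. , -226.6,   56.4,   36.6,  -14.4]), array([ 444.1, -226.7]))]
140 [(array([447.2, 280.8,  53.6,  35.4,  25.4]), array([447.6, 281.1])), (array([447.4,  88.5,  53.9,  34.5,  14.3]), array([447.9,  88.7])), (array([434.5, -57.3,  55. ,  35.3, -20.5]), array([434.9, -57.3])), (array([ 442.9, -227.2,   54.5,   34.9,  -14.4]), array([ 443. , -227.3]))]
160 []
175 []
```

View pics/heat.png

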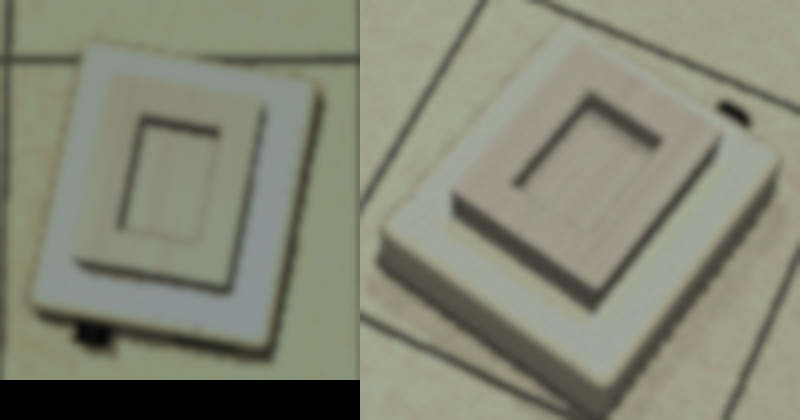

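Run:
```python
from h import *
pts={"top":((225,165,0),[[140,115],[221,127],[202,243],[118,231]],[[107,73],[265,100],[230,291],[76,263]]),
"scene":((305,255,360),[[590,95],[662,140],[590,233],[514,187]],[[587,43],[718,137],[594,292],[453,193]])}
for n in pts:
    c=capture(n); (u,v,o),*L=pts[n]
    g=cv2.cvtColor(c["color"],cv2.COLOR_BGR2GRAY)
    for q in L:
        q=np.array(q,float); q[:,0]-=o; q=((q+.5)/4-.5+[u,v]).astype(np.float32).reshape(-1,1,2)
        q2=cv2.cornerSubPix(g,q.copy(),(3,3),(-1,-1),(3,50,.01))
        for Q in(q,q2):
            P=cast(c,Q[:,0],.074)[:,:2]*1000; E=np.roll(P,-1,0)-P
            print(n,"ctr",P.mean(0).round(1),"sides",np.hypot(*E.T).round(1),"dir",np.degrees(np.arctan2(E[:,1],E[:,0])).round(1))
```

```text
top ctr [662.7 101.1] sides [42.5 62.  43.5 62.2] dir [-98.8 171.5  81.5  -9.5]
top ctr [661.6 101. ] sides [43.9 58.7 41.8 62.3] dir [-102.   169.7   82.8   -8.3]
top ctr [661.5 101.5] sides [ 83.5 102.3  80.1 101.5] dir [-100.1  170.2   79.3   -7.9]
top ctr [661.4 100.8] sides [ 80.4 100.5  83.5 100.4] dir [-101.7  170.8   78.3  -11. ]
scene ctr [665.6 102.3] sides [39.6 58.6 40.1 60.1] dir [ 80.4  -9.6 -97.4 169.9]
scene ctr [665.9 101.3] sides [41.9 61.9 39.6 62.7] dir [  78.2  -12.  -100.7  170.1]
scene ctr [666.1 102.2] sides [ 76.5  97.7  77.4 101.7] dir [  75.9  -11.  -101.1  168.4]
scene ctr [666.1 102. ] sides [ 76.5  97.7  78.1 101.8] dir [  75.9  -11.  -101.   168. ]
```

```bash
cat >> h.py <<'E'
def plan(p,yaw,s=None):
    """row fractions from the present pose to world p (mm), tool x along yaw (mod 180)"""
    s=s or telemetry.sense(); R=s["ee_rot"]
    d=np.array(p)/1000-s["tcp_pos"]; d=np.array([d@R[:,0],d@R[:,1],d@R[:,2]])
    h=np.degrees(np.arctan2(R[1,0],R[0,0])); t=-((yaw-h+90)%180-90)
    print("tcp",(s["tcp_pos"]*1000).round(1),"head",h.round(1),"row",(d/.12).round(3),"turn",round(float(np.radians(t)/2),3),"F",s["wrist_force"].round(2),"w",round(s["gripper_width"]*87,1),"j",s["joints"].round(0),"t",s["time_s"])
E
python3 -c "
from h import *
plan([441.5,-227.7,160],-14.4)"
```

```text
tcp [ 176.8 -599.4  292.1] head -163.6 row [-2.992  2.347  1.101] turn 0.269 F [ 0.26  0.69 -0.24] w 87.0 j [-59.  22.   0.  -0. -68. -15.] t 0.4
```

Emit:
drive_tool:
  series:
    - [-1, 0.78, 0.3, 0]
    - [-1, 0.78, 0.3, 0]
    - [-1, 0.78, 0.3, 0]
  fingers: 87

```text
time_s: 0.78
tcp_pos: [0.2663, -0.4735, 0.2557]
ee_rot: [[-0.959, -0.284, -0.0], [-0.284, 0.959, 0.001], [0.0, 0.001, -1.0]]
wrist_force: [0.3, 0.4, -0.2]
gripper_width: 1.0
```

Emit:
drive_tool:
  series:
    - [-1, 0.78, 0.4, 0]
    - [-1, 0.78, 0.4, 0]
    - [-1, 0.78, 0.4, 0]

```text
time_s: 1.15
tcp_pos: [0.3549, -0.3499, 0.2077]
ee_rot: [[-0.959, -0.285, -0.0], [-0.285, 0.959, 0.0], [0.0, 0.001, -1.0]]
wrist_force: [-0.2, -0.6, 0.4]
gripper_width: 0.999
```

Emit:
drive_tool:
  series:
    - [-0.99, 0.79, 0.4, 0.269]
    - [-0.99, 0.79, 0.4, 0.269]
    - [-0.99, 0.79, 0.4, 0.269]
    - [-0.99, 0.79, 0.4, 0.269]
    - [-0.99, 0.79, 0.4, 0.269]

```text
time_s: 1.78
tcp_pos: [0.4413, -0.2275, 0.1604]
ee_rot: [[-0.969, 0.247, 0.0], [0.247, 0.969, -0.0], [-0.0, -0.0, -1.0]]
wrist_force: [-0.9, 0.7, 0.8]
gripper_width: 1.002
```

```bash
python3 -c "
from h import *
plan([441.5,-227.7,94],-14.4)"
```

```text
tcp [ 441.3 -227.5  160.4] head 165.7 row [-0.002 -0.001  0.553] turn 0.001 F [-0.9   0.65  0.81] w 87.1 j [ -8.  18. -28.   0. -45. -96.] t 1.775
```

Emit:
drive_tool:
  series:
    - [0, 0, 0.4, 0]
    - [0, 0, 0.553, 0]
    - [0, 0, 0.553, 0]

```text
time_s: 2.15
tcp_pos: [0.44, -0.2284, 0.0931]
ee_rot: [[-0.968, 0.25, -0.003], [0.25, 0.968, 0.0], [0.003, -0.0, -1.0]]
wrist_force: [-0.4, 1.1, 0.2]
gripper_width: 1.001
```

Emit:
drive_tool:
  series:
    - [0, 0, 0, 0]
    - [0, 0, 0, 0]
    - [0, 0, 0, 0]
    - [0, 0, 0, 0]
    - [0, 0, 0, 0]
    - [0, 0, 0, 0]
    - [0, 0, -0.08, 0]
    - [0, 0, -0.16, 0]
    - [0, 0, -0.2, 0]
    - [0, 0, -0.2, 0]
  fingers: 30

```text
time_s: 3.4
tcp_pos: [0.4414, -0.2275, 0.1185]
ee_rot: [[-0.969, 0.249, 0.001], [0.249, 0.969, -0.0], [-0.001, 0.0, -1.0]]
wrist_force: [0.3, -0.3, -1.8]
gripper_width: 0.456
```

```bash
python3 -c "
from h import *
F=[]
for i in range(8):
    capture('top'); s=telemetry.sense(); F.append(np.r_[s['wrist_force'],s['moment']*10,s['effort'][1:3]])
print(np.mean(F,0).round(2),np.std(F,0).round(2))
plan([430.8+2,-57.2,160],-20.2)"
```

```text
[ -0.07   0.05  -1.59  -0.55  -0.19   0.08 -33.1   12.79] [0.41 0.52 0.39 0.2  0.4  0.25 0.09 0.06]
tcp [ 441.1 -227.4  117.7] head 165.6 row [ 0.42   1.357 -0.353] turn 0.051 F [-0.12  0.12 -1.24] w 39.8 j [ -8.  22. -30.  -0. -38. -96.] t 3.8
```

Weight is 1.6 N, so this block is light. I'm setting it back and going to the next.

Emit:
drive_tool:
  series:
    - [0, 0, 0.1, 0]
    - [0, 0, 0.19, 0]
    - [0, 0, 0.2, 0]
    - [0, 0, 0.2, 0]

```text
time_s: 4.3
tcp_pos: [0.4409, -0.2274, 0.0935]
ee_rot: [[-0.969, 0.248, -0.001], [0.248, 0.969, 0.0], [0.001, -0.0, -1.0]]
wrist_force: [-1.1, 0.7, 2.7]
gripper_width: 0.46
```

Emit:
drive_tool:
  series:
    - [0, 0, 0, 0]
    - [0, 0, 0, 0]
    - [0, 0, 0, 0]
    - [0, 0, -0.3, 0]
    - [0, 0, -0.57, 0]
    - [0, 0, -0.57, 0]
  fingers: 87

```text
time_s: 5.05
tcp_pos: [0.4427, -0.2278, 0.1647]
ee_rot: [[-0.969, 0.248, 0.006], [0.248, 0.969, -0.001], [-0.006, 0.0, -1.0]]
wrist_force: [-0.5, -0.9, -0.1]
gripper_width: 0.979
```

Emit:
drive_tool:
  series:
    - [0.21, 0.68, 0, 0]
    - [0.21, 0.68, 0, 0]
    - [0.21, 0.68, 0, 0]

```text
time_s: 5.42
tcp_pos: [0.4366, -0.1411, 0.1617]
ee_rot: [[-0.969, 0.246, -0.001], [0.246, 0.969, 0.0], [0.001, -0.0, -1.0]]
wrist_force: [0.5, -0.2, -0.5]
gripper_width: 1.003
```

Emit:
drive_tool:
  series:
    - [0.21, 0.677, 0, 0.051]
    - [0.21, 0.677, 0, 0.051]
    - [0.21, 0.677, 0, 0.051]

```text
time_s: 5.8
tcp_pos: [0.4329, -0.0568, 0.1619]
ee_rot: [[-0.939, 0.344, -0.001], [0.344, 0.939, -0.0], [0.0, -0.0, -1.0]]
wrist_force: [-1.0, 0.1, 0.1]
gripper_width: 0.999
```

```bash
python3 -c "
from h import *
plan([432.8,-57.2,94],-20.2)"
```

```text
tcp [432.9 -56.8 161.9] head 159.9 row [-0.    -0.003  0.566] turn 0.001 F [-1.01  0.14  0.13] w 86.9 j [  14.   13.  -35.   -0.  -42. -124.] t 5.8
```

Emit:
drive_tool:
  series:
    - [0, 0, 0.4, 0]
    - [0, 0, 0.566, 0]
    - [0, 0, 0.566, 0]

```text
time_s: 6.18
tcp_pos: [0.432, -0.0585, 0.0928]
ee_rot: [[-0.938, 0.347, -0.005], [0.347, 0.938, -0.001], [0.004, -0.003, -1.0]]
wrist_force: [0.4, -0.7, 0.7]
gripper_width: 1.002
```

Emit:
drive_tool:
  series:
    - [0, 0, 0, 0]
    - [0, 0, 0, 0]
    - [0, 0, 0, 0]
    - [0, 0, 0, 0]
    - [0, 0, 0, 0]
    - [0, 0, 0, 0]
    - [0, 0, -0.08, 0]
    - [0, 0, -0.16, 0]
    - [0, 0, -0.2, 0]
    - [0, 0, -0.2, 0]
  fingers: 30

```text
time_s: 7.42
tcp_pos: [0.4331, -0.0571, 0.1189]
ee_rot: [[-0.938, 0.346, 0.001], [0.346, 0.938, 0.0], [-0.001, 0.001, -1.0]]
wrist_force: [0.1, 0.7, -0.4]
gripper_width: 0.46
```

```bash
python3 -c "
from h import *
F=[]
for i in range(8):
    capture('top'); s=telemetry.sense(); F.append(np.r_[s['wrist_force'],s['moment']*10,s['effort'][1:3]])
print(np.mean(F,0).round(2),np.std(F,0).round(2))
plan([446,88.8,160],14.2)"
```

```text
[-9.000e-02  3.000e-01 -1.050e+00 -5.100e-01 -1.200e-01  1.000e-02
 -2.790e+01  1.181e+01] [0.36 0.48 0.7  0.35 0.32 0.32 0.08 0.06]
tcp [432.8 -57.2 118.2] head 159.8 row [ 0.318  1.18  -0.349] turn -0.301 F [-0.17  0.75 -0.44] w 39.9 j [  14.   17.  -38.    0.  -35. -124.] t 7.825
```

That one is light too (1.1 N). Next block.

Emit:
drive_tool:
  series:
    - [0, 0, 0.1, 0]
    - [0, 0, 0.19, 0]
    - [0, 0, 0.2, 0]
    - [0, 0, 0.2, 0]

```text
time_s: 8.32
tcp_pos: [0.4326, -0.0572, 0.094]
ee_rot: [[-0.938, 0.346, -0.001], [0.346, 0.938, -0.0], [0.001, -0.001, -1.0]]
wrist_force: [-1.4, 0.1, 2.5]
gripper_width: 0.455
```

Emit:
drive_tool:
  series:
    - [0, 0, 0, 0]
    - [0, 0, 0, 0]
    - [0, 0, 0, 0]
    - [0, 0, -0.3, 0]
    - [0, 0, -0.57, 0]
    - [0, 0, -0.57, 0]
  fingers: 87

```text
time_s: 9.07
tcp_pos: [0.4343, -0.0569, 0.1649]
ee_rot: [[-0.938, 0.346, 0.006], [0.346, 0.938, 0.001], [-0.005, 0.003, -1.0]]
wrist_force: [-0.5, 0.3, -0.3]
gripper_width: 0.975
```

Emit:
drive_tool:
  series:
    - [0.16, 0.59, 0, 0]
    - [0.16, 0.59, 0, 0]
    - [0.16, 0.59, 0, 0]

```text
time_s: 9.45
tcp_pos: [0.4388, 0.0162, 0.1619]
ee_rot: [[-0.939, 0.344, -0.002], [0.344, 0.939, -0.001], [0.002, -0.001, -1.0]]
wrist_force: [0.5, 0.2, 0.3]
gripper_width: 1.002
```

Emit:
drive_tool:
  series:
    - [0.158, 0.59, 0, -0.301]
    - [0.158, 0.59, 0, -0.301]
    - [0.158, 0.59, 0, -0.301]
    - [0.158, 0.59, 0, -0.301]
    - [0.158, 0.59, 0, -0.301]

```text
time_s: 10.07
tcp_pos: [0.4457, 0.0878, 0.1622]
ee_rot: [[-0.97, -0.244, -0.001], [-0.244, 0.97, -0.001], [0.002, -0.0, -1.0]]
wrist_force: [-0.1, 0.5, 0.3]
gripper_width: 1.001
```

```bash
python3 -c "
from h import *
plan([446,88.8,94],14.2)"
```

```text
tcp [445.7  87.8 162.2] head -165.9 row [-0.006  0.008  0.568] turn -0.001 F [-0.09  0.53  0.29] w 87.1 j [  32.   14.  -33.   -0.  -43. -108.] t 10.075
```

Emit:
drive_tool:
  series:
    - [0, 0.008, 0.4, 0]
    - [0, 0.008, 0.568, 0]
    - [0, 0.008, 0.568, 0]

```text
time_s: 10.45
tcp_pos: [0.4448, 0.0886, 0.0931]
ee_rot: [[-0.97, -0.245, -0.004], [-0.245, 0.97, -0.002], [0.005, -0.001, -1.0]]
wrist_force: [0.2, 0.2, 0.0]
gripper_width: 1.0
```

Emit:
drive_tool:
  series:
    - [0, 0, 0, 0]
    - [0, 0, 0, 0]
    - [0, 0, 0, 0]
    - [0, 0, 0, 0]
    - [0, 0, 0, 0]
    - [0, 0, 0, 0]
    - [0, 0, -0.08, 0]
    - [0, 0, -0.16, 0]
    - [0, 0, -0.2, 0]
    - [0, 0, -0.2, 0]
  fingers: 30

```text
time_s: 11.7
tcp_pos: [0.4459, 0.0899, 0.1191]
ee_rot: [[-0.969, -0.246, 0.001], [-0.246, 0.969, 0.001], [-0.001, 0.0, -1.0]]
wrist_force: [-0.4, -0.6, -3.3]
gripper_width: 0.462
```

```bash
python3 -c "
from h import *
F=[]
for i in range(8):
    capture('top'); s=telemetry.sense(); F.append(np.r_[s['wrist_force'],s['moment']*10,s['effort'][1:3]])
print(np.mean(F,0).round(2),np.std(F,0).round(2))
plan([446,281.5,160],24.8)"
```

```text
[-2.500e-01  8.000e-02 -3.740e+00  3.000e-02  1.200e-01 -9.000e-02
 -3.055e+01  1.274e+01] [0.23 0.55 0.36 0.28 0.47 0.19 0.08 0.06]
tcp [445.7  89.7 118.4] head -165.7 row [-0.396  1.548 -0.347] turn -0.092 F [-0.55 -0.54 -4.  ] w 40.1 j [  32.   18.  -36.    0.  -36. -108.] t 12.1
```

The third block reads 3.7 N, about 0.38 kg, so it is the heavy one. I'm carrying it up and over the well.

Emit:
drive_tool:
  series:
    - [0, 0, -0.3, 0]
    - [0, 0, -0.65, 0]
    - [0, 0, -0.65, 0]

```text
time_s: 12.48
tcp_pos: [0.4475, 0.0907, 0.1996]
ee_rot: [[-0.969, -0.247, 0.007], [-0.247, 0.969, 0.004], [-0.008, 0.002, -1.0]]
wrist_force: [-1.3, 0.2, -3.9]
gripper_width: 0.46
```

```bash
python3 -c "
from h import *
plan([664,101.5,195],-9.8)"
```

```text
tcp [447.5  90.7 199.6] head -165.7 row [-1.77  -0.358  0.051] turn 0.21 F [-1.34  0.23 -3.87] w 40.0 j [  32.   11.  -30.    0.  -48. -108.] t 12.475
```

Emit:
drive_tool:
  series:
    - [-0.3, -0.06, 0, 0]
    - [-0.6, -0.12, 0, 0.1]
    - [-0.9, -0.18, 0, 0.21]
    - [-0.9, -0.18, 0, 0.21]

```text
time_s: 12.98
tcp_pos: [0.5575, 0.0955, 0.1942]
ee_rot: [[-0.985, 0.174, -0.002], [0.174, 0.985, -0.001], [0.002, -0.001, -1.0]]
wrist_force: [-0.1, -0.1, -3.4]
gripper_width: 0.454
```

```bash
python3 -c "
from h import *
plan([664,101.5,195],-9.8)"
```

```text
tcp [557.5  95.5 194.2] head 170.0 row [-0.866  0.204 -0.009] turn -0.002 F [-0.14 -0.11 -3.41] w 39.5 j [  26.   22.  -16.   -0.  -53. -126.] t 12.975
```

Emit:
drive_tool:
  series:
    - [-0.4, 0.1, 0, 0]
    - [-0.8, 0.19, 0, 0]
    - [-0.866, 0.204, 0, 0]
    - [-0.866, 0.204, 0, 0]
    - [-0.866, 0.204, 0, 0]

```text
time_s: 13.6
tcp_pos: [0.6609, 0.1017, 0.1956]
ee_rot: [[-0.985, 0.17, -0.003], [0.17, 0.985, -0.001], [0.003, -0.001, -1.0]]
wrist_force: [-0.8, 0.2, -2.7]
gripper_width: 0.46
```

```bash
python3 -c "
from h import *
plan([664,101.5,195],-9.8)
a=up(capture('top')['color'],200,140,340,280,3)
b=up(capture('scene')['color'],300,225,420,345,3)
P=np.zeros((420,780,3),np.uint8); P[:,:420]=a; P[:360,420:]=b
cv2.imwrite('pics/hover.png',P)"
```

```text
tcp [660.9 101.7 195.6] head 170.2 row [-0.025  0.003  0.005] turn -0.0 F [-0.79  0.18 -2.72] w 40.0 j [  23.   31.   -0.   -0.  -60. -122.] t 13.6
```

View pics/hover.png

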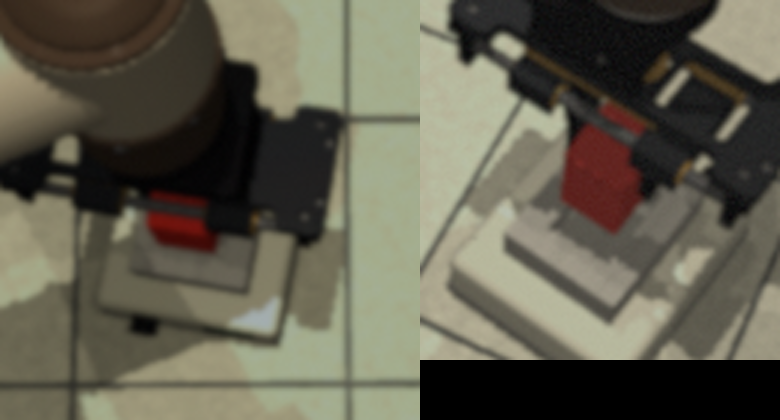

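The hover view shows the block gripped upright over the plate. Its near bottom edge is at top crop (155–215, 243–250), and the +x face bottom edge is at scene crop (562,198)–(616,233). I'll measure both edges against the well centres found in the same cameras.

```bash
cat >> h.py <<'E'
def edges(zb=None):
    s=telemetry.sense(); zb=s["tcp_pos"][2]-.094 if zb is None else zb
    R=s["ee_rot"]; ax=-R[:2,0]; ay=R[:2,1]   # ax ~ +x long, ay ~ +y
    for n,sg,W,win in(("top",-1,[661.8,101.1],(200,140,340,280)),("scene",1,[666,102],(300,225,420,345))):
        c=capture(n); hsv=cv2.cvtColor(c["color"],cv2.COLOR_BGR2HSV)
        m=((hsv[...,0]<12)|(hsv[...,0]>168))&(hsv[...,1]>130)&(hsv[...,2]>40)
        k=np.zeros_like(m); u0,v0,u1,v1=win; k[v0:v1,u0:u1]=1
        nl,L,st,_=cv2.connectedComponentsWithStats(((m&k)*255).astype(np.uint8)); b=1+np.argmax(st[1:,4]); m=L==b
        u=np.where(m.any(0))[0]; v=np.array([np.where(m[:,i])[0].max()+.5 for i in u])
        P=cast(c,np.c_[u,v],zb)[:,:2]*1000-W   # mm from well centre, this camera's frame
        a=P@ax*1; t=P@ay
        print(n,"zb",round(zb*1000,1),"lower edge: along long axis | across")
        for i in range(0,len(u),2): print("  ",u[i],v[i],a[i].round(1),t[i].round(1))
    print("tcp",(s["tcp_pos"]*1000).round(1))
E
python3 -c "
from h import *
edges()"
```

```text
top zb 102.6 lower edge: along long axis | across
   249 215.5 -23.8 29.3
   251 218.5 -29.1 24.2
   253 220.5 -32.4 19.6
   255 220.5 -31.8 15.6
   257 221.5 -33.1 11.4
   259 221.5 -32.4 7.4
   261 221.5 -31.8 3.5
   263 222.5 -33.1 -0.7
   265 222.5 -32.5 -4.7
   267 222.5 -31.8 -8.6
   269 223.5 -33.1 -12.8
   271 222.5 -30.5 -16.4
scene zb 102.6 lower edge: along long axis | across
   347 290.5 21.6 -19.0
   349 292.5 22.8 -13.9
   351 293.5 22.3 -10.0
   353 294.5 21.8 -6.1
   355 296.5 22.9 -1.0
   357 297.5 22.5 2.9
   359 298.5 22.0 6.7
   361 300.5 23.1 11.7
   363 301.5 22.6 15.6
   365 301.5 20.5 18.3
   367 298.5 13.6 17.8
   369 296.5 8.2 18.4
   371 293.5 1.2 17.9
   373 291.5 -4.2 18.5
tcp [661.3 101.9 196.6]
```

```bash
python3 -c "
from h import *
a=capture('top');b=capture('scene')
print(b['color'][286:308:1,357].tolist()); print(a['color'][208:230,262].tolist())
P=np.hstack([up(a['color'],240,180,290,240,8),up(b['color'],335,245,385,305,8)])
cv2.imwrite('pics/z1.png',P)"
```

```text
[[29, 32, 91], [32, 35, 93], [32, 36, 93], [30, 32, 92], [32, 36, 93], [29, 32, 92], [28, 34, 91], [25, 31, 90], [33, 37, 93], [32, 35, 94], [28, 33, 92], [33, 38, 91], [46, 52, 88], [62, 69, 86], [75, 84, 88], [77, 87, 90], [77, 86, 90], [76, 85, 87], [77, 85, 88], [77, 85, 89], [74, 82, 85], [73, 81, 85]]
[[28, 30, 44], [35, 37, 41], [33, 35, 42], [25, 27, 58], [18, 22, 87], [15, 20, 105], [14, 20, 110], [14, 19, 110], [12, 18, 102], [9, 14, 84], [6, 11, 68], [7, 11, 64], [9, 12, 63], [19, 25, 65], [38, 45, 68], [56, 65, 75], [68, 79, 84], [74, 86, 90], [78, 90, 94], [82, 95, 100], [85, 99, 103], [86, 99, 103]]
```

View pics/z1.png

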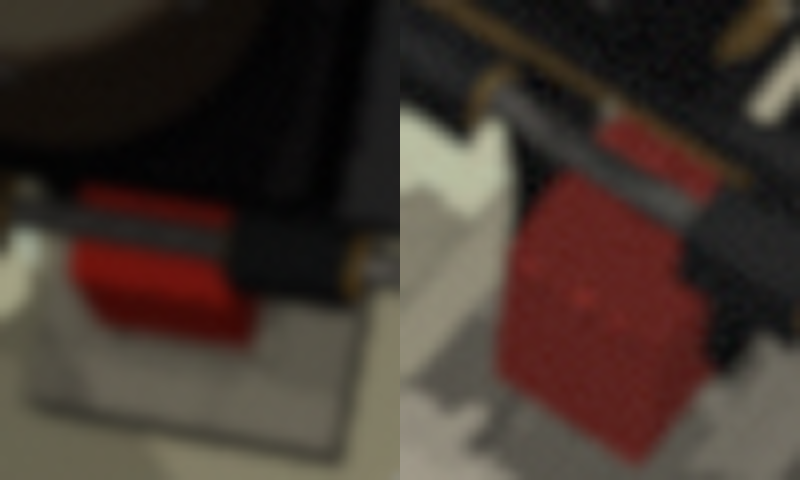

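Emit:
drive_tool:
  series:
    - [-0.028, 0, 0.1, 0]
    - [-0.028, 0, 0.2, 0]
    - [-0.028, 0, 0.2, 0]
    - [-0.028, 0, 0.2, 0]

```text
time_s: 14.4
tcp_pos: [0.6658, 0.1013, 0.1724]
ee_rot: [[-0.985, 0.17, -0.0], [0.17, 0.985, -0.0], [0.0, -0.0, -1.0]]
wrist_force: [0.7, 0.1, -2.8]
gripper_width: 0.458
```

```bash
python3 -c "
from h import *
plan([664,101.5,171],-9.8)
F=[]
for i in range(4): a=capture('top');b=capture('scene');F.append(telemetry.sense()['wrist_force'])
print(np.mean(F,0))
np.savez('im.npz',a=a['color'],b=b['color'])
P=np.hstack([up(a['color'],235,180,285,240,8),up(b['color'],325,260,375,320,8)])
cv2.imwrite('pics/z2.png',P)"
```

```text
tcp [665.8 101.3 172.4] head 170.2 row [ 0.015 -0.001  0.012] turn -0.0 F [ 0.67  0.14 -2.75] w 39.8 j [  22.   32.   -1.    0.  -57. -122.] t 14.4
[ 0.73145907 -0.13624117 -3.60728221]
```

View pics/z2.png

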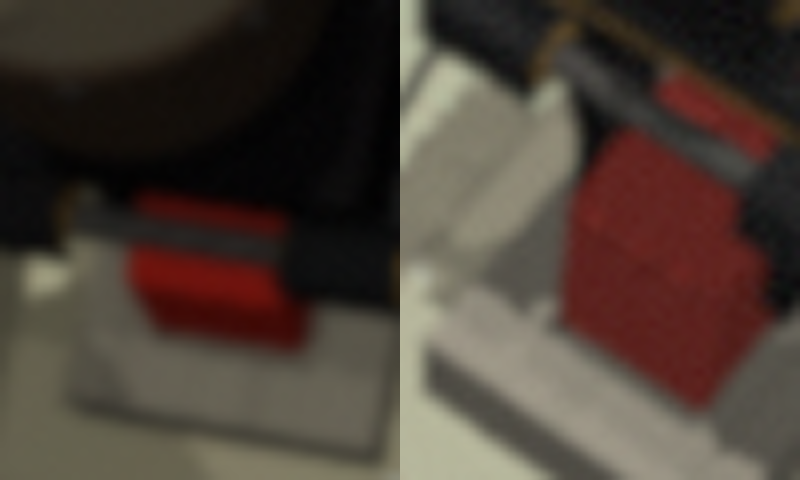

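```bash
python3 -c "
from h import *
R=telemetry.sense()['ee_rot']; print(telemetry.sense()['tcp_pos']); ax=-R[:2,0]; ay=R[:2,1]
def sub(I,u,v0,v1,ch):  # strongest edge row in a column, sub-pixel by parabola
    g=cv2.GaussianBlur(I,(3,1),0).astype(float)
    p=g[v0:v1,u,:]@np.array(ch); d=np.abs(np.diff(p)); i=1+np.argmax(d[1:-1]); a,b,c=d[i-1:i+2]
    return v0+i+.5+(a-c)/(2*(a-2*b+c)+1e-9)
for n,o,bl,pl in(('top',(235,180),((155,328),(300,348)),((85,402),(365,450))),('scene',(325,260),((175,325),(290,400)),((50,355),(190,462)))):
    c=capture(n); I=c['color']; res={}
    for nm,(p,q),z,ch in(('block',bl,.0784,(.5,.5,0)),('plate',pl,.074,(.33,.33,.33))):
        p=(np.array(p)+.5)/8-.5+o; q=(np.array(q)+.5)/8-.5+o
        uu=np.arange(int(np.ceil(p[0]))+1,int(q[0]))
        vv=np.array([sub(I,u,int(round(p[1]+(q[1]-p[1])*(u-p[0])/(q[0]-p[0])))-4,int(round(p[1]+(q[1]-p[1])*(u-p[0])/(q[0]-p[0])))+5,ch) for u in uu])
        k=np.polyfit(uu,vv,1); rs=vv-np.polyval(k,uu); g=np.abs(rs)<.7; k=np.polyfit(uu[g],vv[g],1)
        P=cast(c,np.c_[uu,np.polyval(k,uu)],z)[:,:2]*1000; res[nm]=(P@ax).mean()
        e=P[-1]-P[0]; print(n,nm,g.sum(),len(uu),'along',(P@ax)[[0,-1]].round(1),'across',(P@ay)[[0,-1]].round(1),'edge yaw',np.degrees(np.arctan2(e[1],e[0])).round(1))
    print('gap',res['block']-res['plate'])
"
```

```text
[0.66570915 0.10129983 0.17285719]
top block 17 17 along [606.1 606.9] across [231.9 198.9] edge yaw -98.4
top plate 31 33 along [582.  581.2] across [244.5 178. ] edge yaw -100.5
gap 24.90745618275355
scene block 11 12 along [668.1 668.9] across [204.  228.3] edge yaw 78.2
scene plate 16 16 along [687.4 687.8] across [183.  216.1] edge yaw 79.5
gap -19.12603149110339
```

Emit:
drive_tool:
  series:
    - [0.007, 0, 0.01, 0]
    - [0.007, 0, 0.02, 0]
    - [0.007, 0, 0.03, 0]
    - [0.007, 0, 0.04, 0]
    - [0.007, 0, 0.052, 0]
    - [0.007, 0, 0.052, 0]

```text
time_s: 15.65
tcp_pos: [0.6649, 0.1014, 0.1686]
ee_rot: [[-0.986, 0.17, 0.001], [0.17, 0.986, -0.0], [-0.001, -0.0, -1.0]]
wrist_force: [-4.3, -0.2, 6.8]
gripper_width: 0.455
```

```bash
cat >> h.py <<'E'
def f(n=6):
    F=[]
    for i in range(n): capture('top'); s=telemetry.sense(); F.append(np.r_[s['wrist_force'],s['moment'],s['tcp_pos']*1000])
    R=s['ee_rot']; m=np.mean(F,0); print("F",m[:3].round(1),"tool F",(R.T@m[:3]).round(1),"M",m[3:6].round(2),"tcp",m[6:].round(1),"R2",R[2].round(4),"w",round(s['gripper_width']*87,1),"t",s['time_s'])
E
python3 -c "
from h import *
f()"
```

```text
F [-4.3 -0.   5.6] tool F [ 4.3 -0.8 -5.6] M [0.12 1.27 0.08] tcp [664.9 101.4 168.6] R2 [-1.3e-03  1.0e-04 -1.0e+00] w 39.6 t 15.95
```

Emit:
drive_tool:
  series:
    - [0.004, 0, 0, 0]
    - [0.008, 0, 0, 0]
    - [0.008, 0, 0, 0]

```text
time_s: 16.32
tcp_pos: [0.6646, 0.1014, 0.1686]
ee_rot: [[-0.985, 0.17, 0.003], [0.17, 0.985, -0.0], [-0.003, 0.0, -1.0]]
wrist_force: [-3.1, -1.2, 5.7]
gripper_width: 0.457
```

```bash
python3 -c "
from h import *
f()"
```

```text
F [-2.4 -1.1  5.5] tool F [ 2.2 -1.5 -5.5] M [-0.17  0.77  0.05] tcp [664.6 101.4 168.6] R2 [-2.9e-03  4.0e-04 -1.0e+00] w 39.8 t 16.625
```

Emit:
drive_tool:
  series:
    - [0, 0, -0.04, 0]
    - [-0.019, -0.004, -0.04, 0]
    - [-0.019, -0.004, -0.03, 0]
    - [-0.019, -0.004, -0.02, 0]
    - [-0.019, -0.004, -0.01, 0]
    - [-0.019, -0.004, 0, 0]
    - [-0.019, -0.004, 0, 0]

```text
time_s: 17.5
tcp_pos: [0.6658, 0.1005, 0.1659]
ee_rot: [[-0.985, 0.171, -0.001], [0.171, 0.985, -0.0], [0.001, -0.001, -1.0]]
wrist_force: [-0.1, -1.0, -5.2]
gripper_width: 0.458
```

```bash
python3 -c "
from h import *
f()"
```

```text
F [-0.2 -1.8 -4.3] tool F [-0.1 -1.8  4.3] M [-0.61  0.04 -0.05] tcp [665.8 100.5 166. ] R2 [ 8.e-04 -6.e-04 -1.e+00] w 40.3 t 17.8
```

It dropped past the chamfer with no vertical load. Next is a slow descent with a slight −y relief.

Emit:
drive_tool:
  series:
    - [0, -0.003, 0.01, 0]
    - [0, -0.003, 0.02, 0]
    - [0, -0.003, 0.03, 0]
    - [0, -0.003, 0.04, 0]
    - [0, -0.003, 0.05, 0]
    - [0, -0.003, 0.06, 0]
    - [0, -0.003, 0.06, 0]

```text
time_s: 18.68
tcp_pos: [0.6659, 0.1004, 0.1589]
ee_rot: [[-0.985, 0.17, -0.0], [0.17, 0.985, -0.0], [0.0, -0.0, -1.0]]
wrist_force: [-2.1, -0.6, -1.9]
gripper_width: 0.455
```

```bash
python3 -c "
from h import *
f()"
```

```text
F [-1.8 -1.2 -2.6] tool F [ 1.6 -1.5  2.6] M [-0.4   0.61 -0.07] tcp [665.9 100.4 158.9] R2 [ 4.e-04 -1.e-04 -1.e+00] w 40.0 t 18.975
```

Emit:
drive_tool:
  series:
    - [0.002, -0.003, 0.01, 0]
    - [0.002, -0.003, 0.02, 0]
    - [0.002, -0.003, 0.03, 0]
    - [0.002, -0.003, 0.04, 0]
    - [0.002, -0.003, 0.05, 0]
    - [0.002, -0.003, 0.06, 0]
    - [0.002, -0.003, 0.07, 0]
    - [0.002, -0.003, 0.075, 0]
    - [0.002, -0.003, 0.08, 0]
    - [0.002, -0.003, 0.08, 0]

```text
time_s: 20.23
tcp_pos: [0.6657, 0.1001, 0.1509]
ee_rot: [[-0.985, 0.17, 0.001], [0.17, 0.985, 0.0], [-0.001, 0.0, -1.0]]
wrist_force: [-5.3, 0.1, 3.2]
gripper_width: 0.458
```

```bash
python3 -c "
from h import *
f()"
```

```text
F [-5.1  0.6  3.7] tool F [ 5.1 -0.3 -3.7] M [ 0.27  1.46 -0.05] tcp [665.7 100.2 150.9] R2 [-8.e-04  2.e-04 -1.e+00] w 39.7 t 20.525
```

Emit:
drive_tool:
  series:
    - [0.004, 0, 0.01, 0]
    - [0.004, 0, 0.02, 0]
    - [0.004, 0, 0.03, 0]
    - [0.004, 0, 0.03, 0]

```text
time_s: 21.02
tcp_pos: [0.6656, 0.1002, 0.1508]
ee_rot: [[-0.986, 0.169, 0.003], [0.169, 0.986, -0.0], [-0.003, 0.0, -1.0]]
wrist_force: [-8.3, -0.4, 15.8]
gripper_width: 0.455
```

```bash
python3 -c "
from h import *
f()"
```

```text
F [-9.4  0.9 16. ] tool F [  9.4  -0.7 -16. ] M [ 0.22  2.91 -0.13] tcp [665.6 100.2 150.8] R2 [-3.1e-03  2.0e-04 -1.0e+00] w 39.7 t 21.325
```

It met a hard stop 17.8 mm below the first contact with the plate, which matches the floor of the well. I'm easing off, releasing and retreating.

Emit:
drive_tool:
  series:
    - [-0.002, 0, -0.02, 0]
    - [-0.002, 0, -0.028, 0]
    - [-0.002, 0, -0.028, 0]

```text
time_s: 21.7
tcp_pos: [0.6657, 0.1002, 0.1508]
ee_rot: [[-0.985, 0.17, 0.001], [0.17, 0.985, -0.0], [-0.001, 0.0, -1.0]]
wrist_force: [-6.6, 1.1, 8.2]
gripper_width: 0.458
```

Emit:
drive_tool:
  series:
    - [0, 0, 0, 0]
    - [0, 0, 0, 0]
    - [0, 0, 0, 0]
    - [0, 0, 0, 0]
    - [0, 0, -0.1, 0]
    - [0, 0, -0.3, 0]
    - [0, 0, -0.6, 0]
    - [0, 0, -1, 0]
    - [0, 0, -1, 0]
  fingers: 75

```text
time_s: 22.82
tcp_pos: [0.6675, 0.1005, 0.276]
ee_rot: [[-0.985, 0.17, 0.012], [0.17, 0.985, 0.003], [-0.011, 0.005, -1.0]]
wrist_force: [0.3, 0.1, -0.6]
gripper_width: 0.86
```

Emit:
drive_tool:
  series:
    - [0.5, -0.5, 0, 0]
    - [1, -1, 0, 0]
    - [1, -1, 0, 0]
    - [1, -1, 0, 0]
    - [1, -1, 0, 0]

```text
time_s: 23.45
tcp_pos: [0.5273, 0.0024, 0.2699]
ee_rot: [[-0.985, 0.17, 0.002], [0.17, 0.985, 0.0], [-0.001, 0.001, -1.0]]
wrist_force: [-0.6, 0.4, -0.2]
gripper_width: 0.859
```

Emit:
drive_tool:
  series:
    - [0.5, -0.5, 0, 0]
    - [1, -1, 0, 0]
    - [1, -1, 0, 0]
    - [1, -1, 0, 0]
    - [1, -1, 0, 0]

```text
time_s: 24.08
tcp_pos: [0.3895, -0.0951, 0.2697]
ee_rot: [[-0.985, 0.17, 0.001], [0.17, 0.985, -0.0], [-0.001, 0.0, -1.0]]
wrist_force: [-0.4, 0.9, 1.2]
gripper_width: 0.862
```

Run:
```python
from h import *
f(2)
for n in("top","scene"):
    c=capture(n); I=c["color"]; hsv=cv2.cvtColor(I,cv2.COLOR_BGR2HSV)
    red=((hsv[...,0]<12)|(hsv[...,0]>168))&(hsv[...,1]>150)&(hsv[...,2]>115)
    for z in(.055,.111): print(n,z,rect(c,(red*255).astype(np.uint8),z))
a=capture('top')['color']; b=capture('scene')['color']
P=np.zeros((600,800,3),np.uint8); P[:300,:400]=cv2.resize(a,(400,300)); P[:300,400:]=cv2.resize(b,(400,300))
P[300:,:400]=cv2.resize(a[160:260,215:348],(400,300),interpolation=2); P[300:,400:]=cv2.resize(b[235:360,295:462],(400,300),interpolation=2)
cv2.imwrite('pics/end.png',P)
```

```text
F [-0.1  0.1 -0.7] tool F [0.1 0.  0.7] M [ 0.02  0.02 -0.01] tcp [389.5 -94.9 269.4] R2 [-3.e-04 -0.e+00 -1.e+00] w 75.1 t 24.175
top 0.055 [(array([444.7, -60.3,  38.2,  29.3,  71.3]), array([445.7, -59.8])), (array([ 439. , -225.1,   58.2,   37.1,  -14.2]), array([ 439. , -225.2])), (array([443.8, 281.5,  58.2,  37.7,  24.7]), array([443.6, 281.6])), (array([676.7, 108.4,  61.1,  40.4,  -9.8]), array([676.6, 108.3]))]
top 0.111 [(array([445. , -56.3,  35.9,  27.5,  71.3]), array([446. , -55.9])), (array([ 439.7, -211.1,   54.7,   34.9,  -14.2]), array([ 439.7, -211.2])), (array([444.2, 264.6,  54.6,  35.4,  24.7]), array([444. , 264.6])), (array([662.9, 102. ,  57.4,  37.9,  -9.8]), array([662.7, 101.9]))]
scene 0.055 [(array([636.3,  93. ,  61.6,  40.2, -10. ]), array([637.,  93.])), (array([448.5, 280.6,  56.1,  36.8,  25.2]), array([449.2, 281. ])), (array([438.7, -56.3,  51.1,  37.6, -19.7]), array([439.6, -56.1])), (array([ 444.7, -223.5,   56.1,   36.4,  -14.2]), array([ 445.1, -223.5]))]
scene 0.111 [(array([667.3, 102.5,  57.3,  37.4, -10. ]), array([668. , 102.4])), (array([492.8, 276.8,  52.2,  34.2,  25.2]), array([493.4, 277.2])), (array([483.6, -36.3,  47.5,  35. , -19.7]), array([484.5, -36.2])), (array([ 489.2, -191.8,   52.2,   33.9,  -14.2]), array([ 489.6, -191.8]))]
```

View pics/end.png

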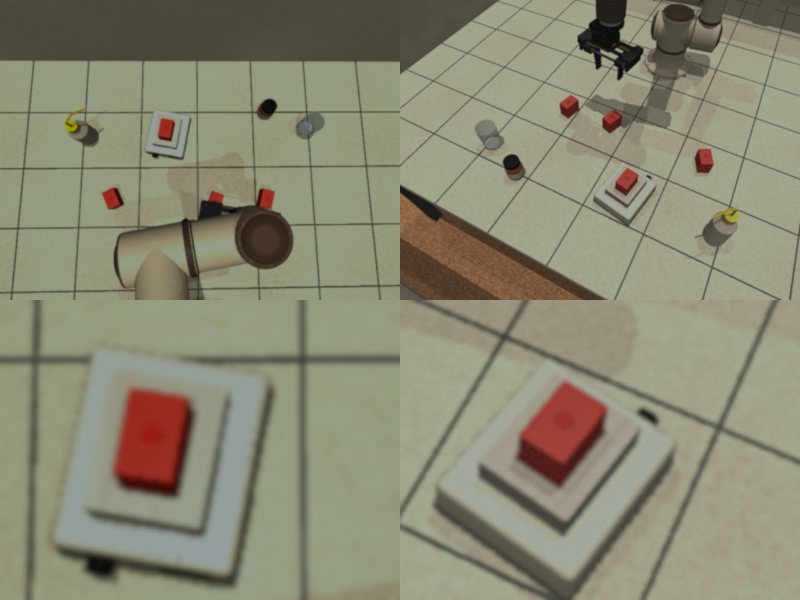

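The final view shows the block level in the well, at top crop (152,437) and scene crop (563,430). The three other blocks are upright, and the bottle, beaker and jar are where they started. Handing in.

```bash
python3 -c "
from station import order
print(order.finish_job())"
```

```text
the job is handed in; nothing more can be done
None
```

The heavy block is in the heater's well and released, and I handed the job in at about 24 s of the 72 s allowed. The hand-in gives no verdict.

**Finding the heavy block:** I weighed three of the four blocks in the hand. They read about 1.6 N, 1.1 N and 3.7 N. The third, about 0.38 kg and originally near (0.446, 0.089) m, is the steel-cored one, so I did not lift the fourth.

**Inserting it:** The first try caught on the rim of the well. I lifted the block, shifted it about 1 mm toward +x and slightly toward −y from where it first caught, and it went in.

**Last checks:**
- **Seating:** The block stopped hard 17.8 mm below its first contact with the plate; the well is 18 mm deep. About 12 N more push did not move it.
- **Level and height:** In both cameras its top face, taken at the fully seated height, came out about the same size as the blocks measured on the bench. Its yaw of about −10° matches the well.
- **Other objects:** The other three blocks stand upright. Re-set after weighing, the first moved about 3 mm. The second was partly hidden by the arm in the last top view, so its position was not fully checked. The bottle, beaker and jar look untouched.

**Disagreements:** The two cameras differ by about 4–5 mm in x. While I was lining the block up, their edge measurements also differed by a few millimetres. I averaged them and relied on the force readings for the final fit.

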